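# Push the packed lamp carton down the packing lane

### The arm

A 6-joint arm with a two-finger parallel gripper is mounted at the origin on the work surface. World frame = base frame: x ahead of the robot, y to its left, z up, the work surface at z = 0. Lengths are in m, angles in rad, forces in N, time in s.
With the tool pointing down it reaches from about 0.2 to 0.875 m from the base axis. Payload 3.4 kg.
Tool frame: the origin (TCP) lies between the finger pads; the fingertips stand 19 mm ahead of it and the grasp point (between the pads) is the TCP; z points along the fingers, y is the direction in which the jaws open and shut (so a half turn about z gives the same grasp; the last joint's range is limited). The gripper opens to 94 mm and grips with 3 to 60 N. Pads are 16 mm wide; open, the fingers measure 119 mm over their backs; the gripper's body (75 mm by 177 mm) begins 78 mm behind the grasp point.
Start: joints at [1.06, 0.276, 1.505, -0, 1.361, -0.121], TCP at [0.219, 0.532, 0.198] pointing down, gripper open.
Joint ranges: [-2.89, 2.89], [-0.75, 2.08], [0.22, 2.7], [-1.18, 4.32], [0.11, 2.71], [-2.7, 2.7]. Speed limits (rad/s): [2.57, 2.57, 3.14, 3.14, 3.14, 3.14].

### API

Orientations are given as a unit quaternion [x, y, z, w].
In Python, from cell import robot gives the robot as it stands. The module is installed in compiled form; this text tells all that it offers.
- The arm moves only by the shell command python3 -m crank 'ROWS' [OPENING] [FORCE]. ROWS is JSON, a list of rows, each an object of numbers: "x", "y", "z": the shift along the tool's x, y, z in units of 40 mm (1.0 is 40 mm); "rx", "ry", "rz": the turn, a rotation vector about the tool's x, y, z in units of 5 degrees (1.0 is 5 degrees). A call has 1 to 20 rows; each row shifts and turns the commanded pose from where the row before left it, along the tool's axes as they then stand; what a row does not reach is not made up. A row lasts 1/10 s, in which the tool goes at most 50 mm and 8.59 degrees, less where a joint would pass 70% of its speed; a pose out of reach is approached as far as the arm can. A call is refused whole if a number of a shift passes 1 or a number of a turn 1, either way. A call with a gripper value outside its range is refused whole. OPENING is the opening in per cent of the stroke, from 0 (shut) to 100 (fully open), set as the call begins (- or left out, the last holds). The fingers move at their own pace and stop on an object; FORCE is the grip in N (left out, the last holds). Time passes only in rows, so rows that do not move let the fingers close. It gives the time, the measured TCP pose, the force and the opening at its end, in the units of the state.
- robot.state(): the state, without advancing time (a new reading comes with each control period).
- robot.capture(name): name is "scene" or "top" or "wrist"; returns the picture (400x640x3 uint8, red, green, blue); there is no depth.
- robot.camera_params(name): a dict with "camera_matrix" (3x3 intrinsics, pixels), "dist" ([k1, k2, p1, p2, k3] as OpenCV has them; the pictures are not rectified), "eye" and "attitude" of the camera in the world. Camera axes: x right, y down, z forward; pixel columns grow to the right and rows downward; lengths in m; the calibration is good to about 2 mm. A picture is of the moment at which its call begins: read the wrist's pose just before it. camera_params takes no time and is no camera call; for the wrist camera it gives the pose at the moment of the call.
- robot.sign_off(): hands the job in, once; it reports no verdict.
Trained networks look in the newest picture that a camera, given by its name, has taken for a name from the list of things; names that differ only in an ending like _2 or _b are one class to them, and where a whole thing is asked for, a point or a joint stands for the part that bears it (a point fixed in the world has none). Each returns a list of dicts, best first, with "p" (0 to 1); they miss things now and then, are a little off and sometimes report something else, mostly with a low value. They report only what shows in the picture. A call takes as long as a camera call. They do not tell look-alikes from the thing itself.
- robot.look_for(camera, target): "at" ([row, column] in pixels, amid what is visible of it).
- robot.place_of(camera, target): "at" ([row, column] in pixels: a listed point, or the origin of a listed thing).
The state is a dict: "t": time; "qpos": joint angles; "qd": joint speeds; "effort": joint torques, N m; "tool_pos": TCP position; "tool_rot": TCP orientation; "ft_force": force on the tool from outside, world axes, zero at the start; "wrist_torque": the same for the moment, N m; "opening": opening from 0.0 (shut) to 1.0 (fully open).
Only numpy, scipy, OpenCV 4.12 (cv2) and the standard library are available. Lean on these libraries where they do the work, as an engineer would, in place of code of your own. Each camera call takes 0.05 s, during which the arm holds its last target. There are 200 camera calls.

### The job

Push the lamp carton into the packing lane and on down between the two guide rails until it is fully home against the end stop. The rails have just been lined up and the carton stands askew in front of them: neither the carton nor the gripper may touch either rail on the way. Only push the carton, never lift or tip it, leave the lamp parts standing nearby alone, and let go of everything at the end.

Things in the scene. Friction and masses are not known exactly. Their poses are not given: they have to be found in the camera images.
- lane: White bed board, 260 (its x) by 490 mm (its y), fixed on the table. Origin on the lane centre line at table height; bed top 12 mm above it. Push towards its -y (the robot's right; board turned up to 0.18 rad). y +60 to +280 mm: open infeed area without rails; y +60 (mouth) down to -190 mm: the lane between the rails.
- stop: End stop at the far end of the lane: fixed dark steel plate across it, 110 mm wide, 45 mm high. Origin on the bed in the middle of the face that the carton meets, at lane x = 0, y = -190 mm.
- near_rail: Plain aluminium guide rail on the robot's side of the lane, 12 mm wide, 250 mm long (along the lane's y), standing 18 mm above the bed. Origin at the middle of its underside, on the bed, at lane x = -66, y = -65 mm; its inner face is at lane x = -60 mm. Fixed.
- far_rail: The same rail on the side away from the robot, at lane x = +66, y = -65 mm; its inner face is at lane x = +60 mm, so the gap between the rails is 120 mm. Fixed.
- carton: Closed cardboard carton, paper tape along its top, 100 mm wide (its x), 120 long (its y), 75 high, 0.3 to 0.55 kg. Origin: centre of its underside. Starts loose on the infeed area at lane y +155 to +190 mm, up to 35 mm off the centre line and turned up to 0.25 rad to either side. Home: its origin at lane y = -130 mm, its y axis along the lane's.
- tall_shade: Bystander: upright white alabaster lamp tube, 48 mm in diameter, 142 mm high, standing on the table beyond the end stop. Origin at the centre of its underside.
- short_shade: Bystander: upright white alabaster lamp tube, 48 mm in diameter, 70 mm high, on the table on the far side of the lane. Origin at the centre of its underside.
- lamp_cap: Bystander: brass lamp cap, 50 mm in diameter, 70 mm high, on the table on the far side of the lane. Origin at the centre of its underside.
There are look-alikes about, which are no part of the job. Of the things that look like the carton, the middle-sized one is meant.

How it is judged:
On the way:
1. the carton's nose is in the lane, between the rails (y of carton in the frame of lane below 0.09 m and x of carton in the frame of lane between -0.02 and 0.02 m), for 0.1 s.
At the end, for the whole second after the job is handed in: The carton lies flat on the bed between the rails, within 5 mm of the end stop, at rest and let go; the lamp parts stand within 10 mm of where they were (y of carton in the frame of lane between -0.135 and -0.125 m and x of carton in the frame of lane between -0.012 and 0.012 m and z of carton in the frame of lane between 0.008 and 0.016 m and angle between the y axis of carton and the y axis of lane, either way round below 0.12 rad and linear speed of carton below 0.01 m/s and angle between carton's own z axis and vertical below 0.05 rad and distance of each of tall_shade, short_shade, lamp_cap from where it was at the start of the episode below 0.01 m); the robot touches nothing.
It fails at once if the carton or the robot touches the near rail (contact force between anything else and near_rail above 0.3 N).
It fails at once if the carton or the robot touches the far rail (contact force between anything else and far_rail above 0.3 N).
It fails at once if the carton is lifted off the bed (z of carton in the frame of lane above 0.022 m).
It fails at once if the carton is tipped (angle between carton's own z axis and vertical above 0.2 rad).
It fails at once if a lamp part is moved, lifted or knocked over (distance of any of tall_shade, short_shade, lamp_cap from where it was at the start of the episode above 0.015 m or angle between any of tall_shade, short_shade, lamp_cap's own z axis and vertical above 0.2 rad).
It also fails if it takes over 64 s, if anything falls off the work surface, if the arm or the gripper's body presses on something with over 40 N, if the wrist force passes 120 N, or if a joint passes its speed limit or range.

## Working session

There is one attempt and no reset: what is moved stays moved. The work goes in short steps, Python scripts to look and compute and a shell command to move; the robot and the scene stay as the last step left them, time stands still between calls to the robot, and variables do not carry over. Pictures are saved under pics/ and viewed, about 8 in all and at most 12, crops included, and the job is handed in when it is done.

```bash
mkdir -p pics; cat > h.py <<'E'
import numpy as np, cv2
from scipy.spatial.transform import Rotation as R
from cell import robot
def cam(n):
    p=robot.camera_params(n); K=np.array(p["camera_matrix"]); d=np.array(p["dist"]); e=np.array(p["eye"]); a=np.array(p["attitude"])
    M=a if a.shape==(3,3) else R.from_quat(a).as_matrix()
    return K,d,e,M
def px2w(n,rc,z,c=None):
    K,d,e,M=c or cam(n)
    rc=np.atleast_2d(rc).astype(float)
    u=cv2.undistortPoints(rc[:,None,::-1].copy(),K,d)[:,0]
    r=np.c_[u,np.ones(len(u))]@M.T
    return e+r*((z-e[2])/r[:,2])[:,None]
def w2px(n,P,c=None):
    K,d,e,M=c or cam(n)
    q=cv2.projectPoints((np.atleast_2d(P)-e)@M,np.zeros(3),np.zeros(3),K,d)[0][:,0]
    return q[:,::-1]
def save(img,f,s=1): cv2.imwrite(f,cv2.resize(img[:,:,::-1],None,fx=s,fy=s,interpolation=cv2.INTER_CUBIC))
E
python3 - <<'E'
from h import *
for n in ("scene","top"):
    im=robot.capture(n); save(im,f"pics/{n}0.png",1.25 if n=="top" else 1); print(n,robot.camera_params(n))
    for t in ("carton","lane","stop","near_rail","far_rail","tall_shade","short_shade","lamp_cap"):
        print(t,[(round(x["p"],2),np.round(x["at"]).tolist()) for x in robot.place_of(n,t)[:4]])
print(robot.state())
E
```

```text
scene {'camera_matrix': array([[418.80108665,   0.        , 322.85307426],
       [  0.        , 418.80108665, 200.18731979],
       [  0.        ,   0.        ,   1.        ]]), 'dist': array([0.03848192, 0.        , 0.        , 0.        , 0.        ]), 'eye': array([1.01301302, 0.39021559, 0.74740676]), 'attitude': array([ 0.39727492,  0.85018256, -0.31082384, -0.15083366])}
carton [(0.81, [241.0, 341.0]), (0.81, [324.0, 421.0]), (0.7, [193.0, 435.0])]
lane [(0.75, [204.0, 293.0])]
stop [(0.71, [163.0, 236.0])]
near_rail [(0.8, [173.0, 292.0])]
far_rail [(0.85, [204.0, 252.0])]
tall_shade [(0.62, [154.0, 198.0])]
short_shade [(0.61, [258.0, 252.0]), (0.16, [154.0, 200.0])]
lamp_cap [(0.97, [218.0, 207.0]), (0.2, [173.0, 296.0])]
top {'camera_matrix': array([[449.48565005,   0.        , 316.33511247],
       [  0.        , 449.48565005, 198.68567653],
       [  0.        ,   0.        ,   1.        ]]), 'dist': array([-0.0587809,  0.       ,  0.       ,  0.       ,  0.       ]), 'eye': array([0.3121976 , 0.00396035, 1.07830366]), 'attitude': array([-0.67440824,  0.73046866, -0.0796
[... 322 characters left out ...]
0])]
lamp_cap [(0.86, [126.0, 371.0])]
{'t': 0.9, 'qpos': array([ 1.05999872e+00,  2.75868558e-01,  1.50490440e+00, -7.94833042e-06,
        1.36075699e+00, -1.21017354e-01]), 'qd': array([-0.00074679, -0.00135942, -0.00077332, -0.00178792,  0.00094465,
       -0.00021209]), 'effort': array([ 2.83308545e-04, -4.04451871e+01, -2.37501097e+01,  7.02815875e-02,
        2.50103557e-02, -2.42443002e-05]), 'tool_pos': array([0.21851284, 0.53187134, 0.1984092 ]), 'tool_rot': array([1.93657931e-01, 9.81069113e-01, 2.85932053e-05, 1.34349962e-05]), 'ft_force': array([-0.2224693 , -0.82719994,  0.58748365]), 'wrist_torque': array([-0.0181575 , -0.02479864,  0.01406791]), 'opening': 0.9995432201778438}
```

View pics/top0.png

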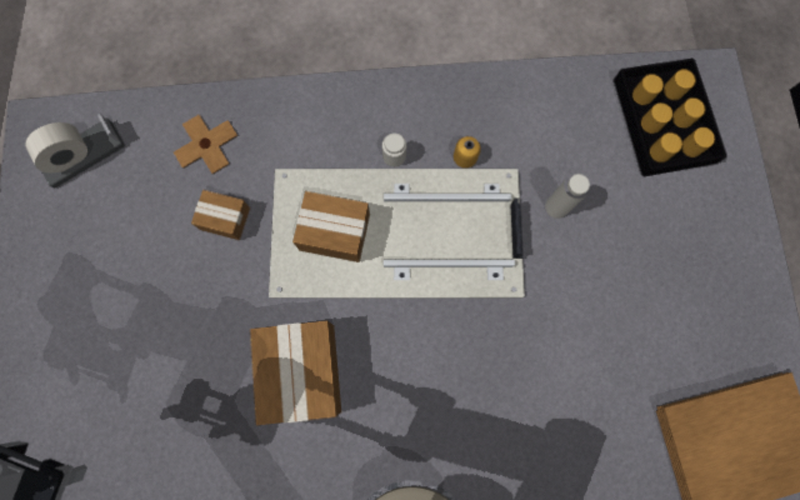

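View pics/scene0.png

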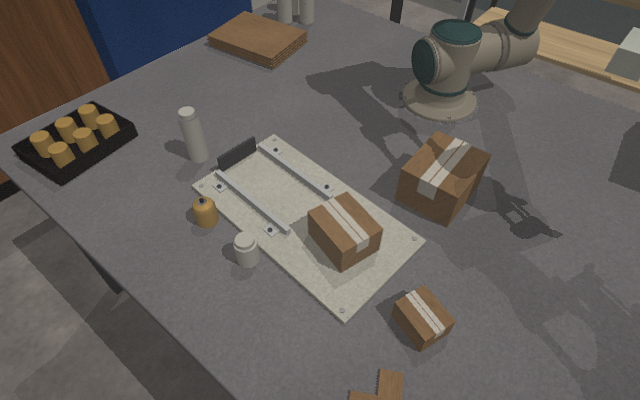

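The carton candidates in the top picture (row, col) are the big one at (295,242), the middle one on the bed at (184,267) and the small one at (177,178). By the description I choose the middle one at (184,267). Next I check that with a close crop and measure.

```bash
python3 - <<'E'
from h import *
im=robot.capture("top"); cv2.imwrite("pics/toplast.png",im[:,:,::-1])
save(im[125:250,205:430],"pics/crop1.png",3.5)
hsv=cv2.cvtColor(im,cv2.COLOR_RGB2HSV)
print([ (rc,hsv[rc].tolist()) for rc in [(150,225),(200,265),(184,267),(185,370),(240,300),(195,250)]])
pts=np.array([[136,220],[136,414],[236,418],[236,216.]])
q=cv2.cornerSubPix(cv2.cvtColor(im,cv2.COLOR_RGB2GRAY),pts[:,None,::-1].astype(np.float32).copy(),(4,4),(-1,-1),(3,50,.01))[:,0,::-1]
print(q); W=px2w("top",q,.012); print(W)
for i in range(4): print(np.linalg.norm(W[i]-W[(i+1)%4]))
E
```

```text
[((150, 225), [27, 13, 190]), ((200, 265), [16, 135, 91]), ((184, 267), [17, 33, 191]), ((185, 370), [25, 16, 196]), ((240, 300), [120, 11, 112]), ((195, 250), [16, 135, 134])]
[[134.81764 219.83151]
 [135.06148 413.9345 ]
 [236.70538 419.0888 ]
 [237.35013 214.61594]]
[[ 0.72823182  0.21238621  0.012     ]
 [ 0.68888758 -0.27453393  0.012     ]
 [ 0.43254664 -0.25422604  0.012     ]
 [ 0.46996306  0.2334881   0.012     ]]
0.48850709918371343
0.25714410326593323
0.48914728560548365
0.2591293907508601
```

View pics/crop1.png

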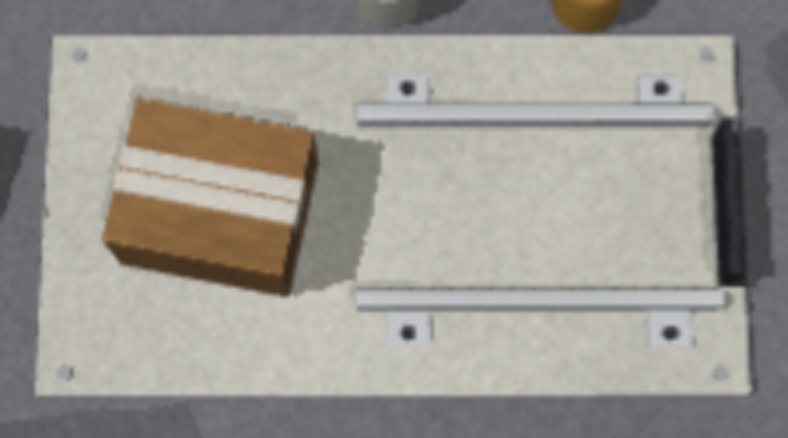

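The crop shows the middle carton on the bed (top-face corners at crop px about (135,97), (316,130), (288,270), (105,242)). It is askew and clear of the rails, and its size fits. Next I fit the poses.

```bash
cat >> h.py <<'E'
from scipy.optimize import minimize
def lane_fit(W):
    m=np.array([[.13,.28],[.13,-.21],[-.13,-.21],[-.13,.28]]); W=W[:,:2]
    mc,wc=m.mean(0),W.mean(0); H=(m-mc).T@(W-wc); a=np.arctan2(H[0,1]-H[1,0],H[0,0]+H[1,1])
    Rm=np.array([[np.cos(a),-np.sin(a)],[np.sin(a),np.cos(a)]]); return wc-Rm@mc,a
def to_lane(L,xy): o,a=L; c,s=np.cos(a),np.sin(a); d=np.asarray(xy)-o; return d@np.array([[c,-s],[s,c]])
def from_lane(L,xy): o,a=L; c,s=np.cos(a),np.sin(a); return o+np.array([[c,-s],[s,c]])@np.asarray(xy)
def box_fit(n,im,g,c=None,k=4,r=70):
    """IoU fit of the carton silhouette; g=(x,y,yaw) world"""
    c=c or cam(n); hsv=cv2.cvtColor(im,cv2.COLOR_RGB2HSV)
    m=((hsv[:,:,1]>75)&(hsv[:,:,0]<25)).astype(np.uint8)
    B=np.array([[i*.05,j*.06,z] for i in(-1,1) for j in(-1,1) for z in(.012,.087)])
    def hull(p):
        co,s=np.cos(p[2]),np.sin(p[2]); P=B.copy(); P[:,:2]=B[:,:2]@np.array([[co,s],[-s,co]])+p[:2]
        return cv2.convexHull(w2px(n,P,c)[:,::-1].astype(np.float32))
    h0=hull(g)[:,0]; near=np.zeros_like(m); cv2.fillConvexPoly(near,np.int32(h0),1); near=cv2.dilate(near,np.ones((31,31)))
    m=m*near; _,lab,st,_=cv2.connectedComponentsWithStats(m)
    for i in range(1,len(st)):
        if st[i,4]<40: m[lab==i]=0
    hm=np.zeros_like(m); cv2.fillConvexPoly(hm,cv2.convexHull(cv2.findNonZero(m)),1)
    M=cv2.resize(hm,None,fx=k,fy=k,interpolation=cv2.INTER_NEAREST)
    def cost(d):
        p=np.array(g)+np.array(d)*[.01,.01,.1]; t=np.zeros_like(M)
        cv2.fillConvexPoly(t,np.int32(np.round(((hull(p)[:,0]+.5)*k-.5)*16)),1,shift=4)
        return 1-(t&M).sum()/(t|M).sum()
    best=min((minimize(cost,s,method="Nelder-Mead",options=dict(initial_simplex=np.array(s)+np.vstack([np.zeros(3),np.eye(3)]),xatol=.005,fatol=1e-5)) for s in([0,0,0],[.5,.5,-.5])),key=lambda b:b.fun)
    return np.array(g)+best.x*[.01,.01,.1],1-best.fun
E
python3 - <<'E'
from h import *
im=cv2.imread("pics/toplast.png")[:,:,::-1].copy()
q=np.array([[134.81764,219.83151],[135.06148,413.9345],[236.70538,419.0888],[237.35013,214.61594]])
L=lane_fit(px2w("top",q,.012)); print("lane",L, "corner px model-vs-seen",w2px("top",[[*from_lane(L,p),.012] for p in([.13,.28],[.13,-.21],[-.13,-.21],[-.13,.28])])-q)
T=px2w("top",np.array([[97,135],[130,316],[270,288],[242,105]])/3.5+[125,205],.087)
g=T.mean(0)[:2]; e=T[0]-T[1]+T[3]-T[2]; yaw=np.arctan2(e[1],e[0])-np.pi/2
print("hand",g,yaw,[np.linalg.norm(T[i]-T[i-1]) for i in range(4)])
p,i=box_fit("top",im,(*g,yaw)); print("fit",p,i,"lane xy",to_lane(L,p[:2]),"ang",p[2]-L[1])
ims=robot.capture("scene"); ps,i=box_fit("scene",ims,p); print("scene",ps,i,to_lane(L,ps[:2]),ps[2]-L[1])
print("rail ends model px in crop", (w2px("top",[[*from_lane(L,(x,y)),.03] for x in(-.06,.06) for y in(.06,-.19)])-[125,205])*3.5)
E
```

```text
lane (array([ 0.57714627, -0.05561233]), np.float64(-0.07896807173415483)) corner px model-vs-seen [[-0.19616251 -0.35290116]
 [-0.50060388  0.20014762]
 [ 0.63017052  0.27852867]
 [ 0.14324976 -0.11287484]]
hand [0.58707978 0.097282  ] -0.25117985175622337 [np.float64(0.09965364831228102), np.float64(0.1221170392872656), np.float64(0.09555522939556552), np.float64(0.12028458856427593)]
fit [ 0.58810662  0.10038999 -0.2761688 ] 0.9776946490392435 lane xy [-0.0013802   0.15638078] ang -0.1972007329306651
scene [ 0.58716534  0.10056271 -0.28339873] 0.9757185647823593 [-0.00233218  0.15647871] -0.20443065999384058
rail ends model px in crop [[287.95390773 355.09429529]
 [287.6436039  722.09008098]
 [118.80794665 355.75152981]
 [118.99939083 714.02010426]]
```

```bash
python3 -m crank '[{"rz":1},{"rz":1},{"rz":1},{"rz":1},{"rz":1},{"rz":1},{"rz":1},{"rz":1},{"rz":1},{"rz":1},{"rz":1},{"rz":1},{"rz":1},{"rz":1},{"rz":0.44},{}]' 75 20
python3 -m crank '[{"x":-0.6,"y":0.8},{"x":-0.6,"y":0.8},{"x":-0.6,"y":0.8},{"x":-0.6,"y":0.8},{"x":-0.6,"y":0.8},{"x":-0.6,"y":0.8},{"x":-0.6,"y":0.8},{"x":-0.6,"y":0.8},{"x":-0.6,"y":0.8},{"x":-0.6,"y":0.8},{"x":-0.6,"y":0.8},{"x":-0.6,"y":0.8},{"x":-0.3,"y":0.5},{}]'
cat > st.py <<'E'
from h import *
L=(np.array([0.57714627,-0.05561233]),-0.0789681)
def tcp():
    s=robot.state(); x=R.from_quat(s["tool_rot"]).as_matrix()
    print("t %.1f"%s["t"],"tcp lane mm",np.round(1e3*to_lane(L,s["tool_pos"][:2]),1),"z %.1f"%(1e3*s["tool_pos"][2]),"toolx-laney ang %.3f"%(np.arctan2(x[1,0],x[0,0])-np.pi/2-L[1]),"tilt %.3f"%np.arccos(-x[2,2]),"F",np.round(s["ft_force"],1),"op %.2f"%s["opening"])
def carton(g,show=None):
    for n in("top","scene"):
        im=robot.capture(n); p,i=box_fit(n,im,(*from_lane(L,g[:2]),g[2]+L[1]))
        print(n,np.round(1e3*to_lane(L,p[:2]),1),"ang %.3f"%(p[2]-L[1]),"iou %.3f"%i)
        if show==n: save(im,f"pics/{n}{robot.state()['t']:.1f}.png")
E
python3 -c "from st import *; tcp(); carton((-.002,.156,-.2))"
```

```text
t 1.0 tcp lane mm [-403.8  557.4] z 198.4 toolx-laney ang 1.260 tilt 0.000 F [-0.6 -0.2 -0.1] op 1.00
top [ -1.4 156.3] ang -0.197 iou 0.977
scene [ -2.5 156.4] ang -0.213 iou 0.975$[0]: bad value
$[0]: bad value
```

```bash
python3 -m crank '[{"x":0,"y":0,"z":0,"rx":0,"ry":0,"rz":1}]' 75 20; echo; python3 -m crank '[{"rz":1.0}]' 75 20; python3 -m crank --help | head -20
```

```text
t: 1.2
tool_pos: [0.2185, 0.5319, 0.1984]
tool_rot: [0.237, 0.971, 0.0, 0.0]
ft_force: [0.2, 0.3, -0.6]
opening: 0.947
$[0]: bad value
invalid input: not JSON, or not a number
```

```bash
python3 -m crank '[{"x":0,"y":0,"z":0,"rx":0,"ry":0,"rz":1},{"x":0,"y":0,"z":0,"rx":0,"ry":0,"rz":1},{"x":0,"y":0,"z":0,"rx":0,"ry":0,"rz":1},{"x":0,"y":0,"z":0,"rx":0,"ry":0,"rz":1},{"x":0,"y":0,"z":0,"rx":0,"ry":0,"rz":1},{"x":0,"y":0,"z":0,"rx":0,"ry":0,"rz":1},{"x":0,"y":0,"z":0,"rx":0,"ry":0,"rz":1},{"x":0,"y":0,"z":0,"rx":0,"ry":0,"rz":1},{"x":0,"y":0,"z":0,"rx":0,"ry":0,"rz":1},{"x":0,"y":0,"z":0,"rx":0,"ry":0,"rz":1},{"x":0,"y":0,"z":0,"rx":0,"ry":0,"rz":1},{"x":0,"y":0,"z":0,"rx":0,"ry":0,"rz":1},{"x":0,"y":0,"z":0,"rx":0,"ry":0,"rz":1},{"x":0,"y":0,"z":0,"rx":0,"ry":0,"rz":0.44}]' 75 20
python3 -m crank '[{"x":-0.6,"y":0.8,"z":0,"rx":0,"ry":0,"rz":0},{"x":-0.6,"y":0.8,"z":0,"rx":0,"ry":0,"rz":0},{"x":-0.6,"y":0.8,"z":0,"rx":0,"ry":0,"rz":0},{"x":-0.6,"y":0.8,"z":0,"rx":0,"ry":0,"rz":0},{"x":-0.6,"y":0.8,"z":0,"rx":0,"ry":0,"rz":0},{"x":-0.6,"y":0.8,"z":0,"rx":0,"ry":0,"rz":0},{"x":-0.6,"y":0.8,"z":0,"rx":0,"ry":0,"rz":0},{"x":-0.6,"y":0.8,"z":0,"rx":0,"ry":0,"rz":0},{"x":-0.6,"y":0.8,"z":0,"rx":0,"ry":0,"rz":0},{"x":-0.6,"y":0.8,"z":0,"rx":0,"ry":0,"rz":0},{"x":-0.6,"y":0.8,"z":0,"rx":0,"ry":0,"rz":0},{"x":-0.6,"y":0.8,"z":0,"rx":0,"ry":0,"rz":0},{"x":-0.3,"y":0.5,"z":0,"rx":0,"ry":0,"rz":0},{"x":0,"y":0,"z":0,"rx":0,"ry":0,"rz":0}]'
python3 -c "from st import *; tcp(); carton((-.002,.156,-.2))"
```

```text
t: 2.6
tool_pos: [0.2185, 0.5319, 0.1984]
tool_rot: [0.735, 0.678, -0.0, -0.0]
ft_force: [-0.2, -0.4, 0.2]
opening: 0.75
t: 4.0
tool_pos: [0.6001, 0.1986, 0.1977]
tool_rot: [0.736, 0.677, 0.0, 0.001]
ft_force: [-0.3, -0.3, -1.2]
opening: 0.749
t 4.0 tcp lane mm [  2.8 255.2] z 197.7 toolx-laney ang -0.004 tilt 0.001 F [-0.3 -0.3 -1.2] op 0.75
top [ -1.4 156.5] ang -0.200 iou 0.976
scene [ -2.7 156.6] ang -0.213 iou 0.976
```

```bash
python3 -m crank '[{"x":0,"y":0,"z":0.8,"rx":0,"ry":0,"rz":0},{"x":0,"y":0,"z":0.8,"rx":0,"ry":0,"rz":0},{"x":0,"y":0,"z":0.8,"rx":0,"ry":0,"rz":0},{"x":0,"y":0,"z":0.7,"rx":0,"ry":0,"rz":0},{"x":0,"y":0,"z":0.35,"rx":0,"ry":0,"rz":0},{"x":-0.2,"y":0,"z":0,"rx":0,"ry":0,"rz":0},{"x":-0.2,"y":0,"z":0,"rx":0,"ry":0,"rz":0},{"x":-0.1,"y":0,"z":0,"rx":0,"ry":0,"rz":0},{"x":0,"y":0,"z":0,"rx":0,"ry":0,"rz":0}]'
python3 -c "from st import *; tcp(); carton((-.002,.156,-.2),'scene'); import glob"; ls pics
```

```text
t: 5.0
tool_pos: [0.5969, 0.1804, 0.0621]
tool_rot: [0.735, 0.678, 0.001, 0.001]
ft_force: [-0.3, -0.2, -1.2]
opening: 0.753
t 5.0 tcp lane mm [  1.1 236.8] z 62.1 toolx-laney ang -0.001 tilt 0.003 F [-0.3 -0.2 -1.2] op 0.75
top [ -1.4 156.1] ang -0.188 iou 0.966
scene [ -1.9 156.1] ang -0.204 iou 0.953
crop1.png
scene0.png
scene5.1.png
top0.png
toplast.png
```

```bash
python3 -m crank '[{"x":-0.06,"y":0,"z":0,"rx":0,"ry":0,"rz":0},{"x":-0.06,"y":0,"z":0,"rx":0,"ry":0,"rz":0},{"x":-0.06,"y":0,"z":0,"rx":0,"ry":0,"rz":0},{"x":-0.06,"y":0,"z":0,"rx":0,"ry":0,"rz":0},{"x":-0.06,"y":0,"z":0,"rx":0,"ry":0,"rz":0},{"x":-0.06,"y":0,"z":0,"rx":0,"ry":0,"rz":0},{"x":0,"y":0,"z":0,"rx":0,"ry":0,"rz":0}]'
python3 -c "from st import *; tcp(); carton((-.002,.15,-.1),'scene')"; ls pics
```

```text
t: 5.8
tool_pos: [0.5945, 0.1681, 0.0611]
tool_rot: [0.735, 0.678, 0.001, -0.001]
ft_force: [-1.0, 5.2, 3.0]
opening: 0.746
t 5.8 tcp lane mm [ -0.4 224.4] z 61.1 toolx-laney ang -0.001 tilt 0.003 F [-1.   5.2  3. ] op 0.75
top [  1.6 147. ] ang -0.126 iou 0.955
scene [  0.6 147.1] ang -0.137 iou 0.960
crop1.png
scene0.png
scene5.1.png
scene5.9.png
top0.png
toplast.png
```

View pics/scene5.1.png

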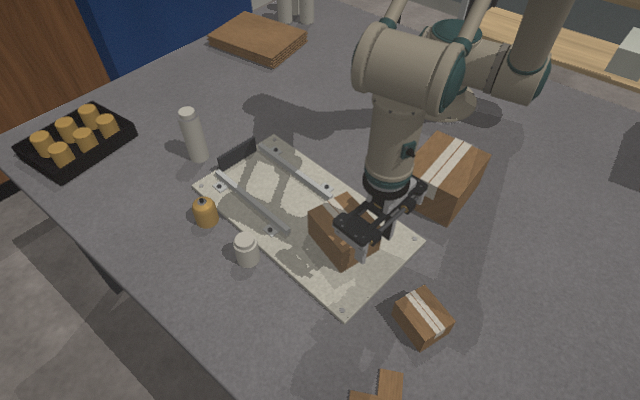

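```bash
python3 -m crank '[{"x":-0.06,"y":-0.03,"z":0,"rx":0,"ry":0,"rz":0},{"x":-0.06,"y":-0.03,"z":0,"rx":0,"ry":0,"rz":0},{"x":-0.06,"y":-0.03,"z":0,"rx":0,"ry":0,"rz":0},{"x":-0.06,"y":-0.03,"z":0,"rx":0,"ry":0,"rz":0},{"x":-0.06,"y":-0.03,"z":0,"rx":0,"ry":0,"rz":0},{"x":0,"y":0,"z":0,"rx":0,"ry":0,"rz":0}]'
python3 -c "from st import *; tcp(); carton((0,.14,-.07),'top')"; ls pics
```

```text
t: 6.5
tool_pos: [0.588, 0.1559, 0.061]
tool_rot: [0.735, 0.678, 0.001, -0.0]
ft_force: [-0.9, 4.7, 3.6]
opening: 0.748
t 6.5 tcp lane mm [ -5.8 211.7] z 61.0 toolx-laney ang -0.001 tilt 0.002 F [-0.9  4.7  3.6] op 0.75
top [  3.1 137.2] ang 0.004 iou 0.936
scene [  1.9 139. ] ang -0.035 iou 0.966
crop1.png
scene0.png
scene5.1.png
scene5.9.png
top0.png
top6.5.png
toplast.png
```

```bash
python3 -m crank '[{"x":-0.06,"y":-0.03,"z":0,"rx":0,"ry":0,"rz":0},{"x":-0.06,"y":-0.03,"z":0,"rx":0,"ry":0,"rz":0},{"x":-0.06,"y":-0.02,"z":0,"rx":0,"ry":0,"rz":0},{"x":0,"y":0,"z":0,"rx":0,"ry":0,"rz":0}]'
python3 -c "from st import *; tcp(); carton((0,.132,0),'top')
im=robot.capture('wrist'); save(im,'pics/w1.png')"; ls pics
```

```text
t: 7.0
tool_pos: [0.5852, 0.148, 0.0607]
tool_rot: [0.734, 0.679, 0.001, 0.001]
ft_force: [1.4, 3.3, 3.5]
opening: 0.747
t 7.0 tcp lane mm [ -8.1 203.6] z 60.7 toolx-laney ang 0.000 tilt 0.002 F [1.4 3.3 3.5] op 0.75
top [  1.8 127. ] ang 0.031 iou 0.906
scene [  1.2 131.6] ang -0.009 iou 0.964
crop1.png
scene0.png
scene5.1.png
scene5.9.png
top0.png
top6.5.png
top7.0.png
toplast.png
w1.png
```

View pics/w1.png

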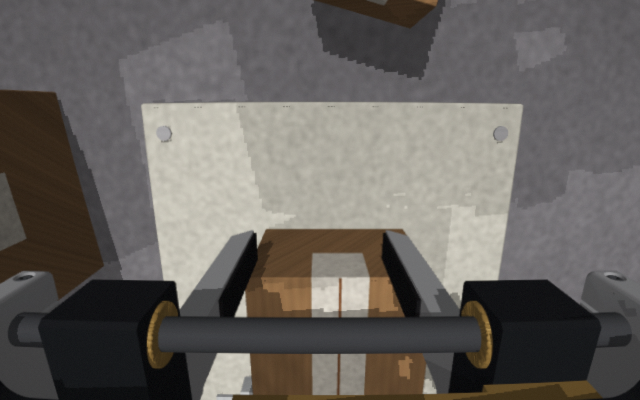

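```bash
python3 -m crank '[{"x":0.3,"y":0,"z":0,"rx":0,"ry":0,"rz":0},{"x":0.6,"y":0.2,"z":0,"rx":0,"ry":0,"rz":0},{"x":0.6,"y":0.05,"z":0,"rx":0,"ry":0,"rz":0},{"x":0,"y":0,"z":0,"rx":0,"ry":0,"rz":0}]'
python3 -c "from st import *; tcp(); carton((0,.132,0),'top')"; ls pics
```

```text
t: 7.55
tool_pos: [0.598, 0.209, 0.0592]
tool_rot: [0.734, 0.68, -0.001, -0.0]
ft_force: [-0.6, -0.5, 0.3]
opening: 0.75
t 7.5 tcp lane mm [-1.000e-01  2.654e+02] z 59.2 toolx-laney ang 0.002 tilt 0.003 F [-0.6 -0.5  0.3] op 0.75
top [  2.1 131.5] ang 0.007 iou 0.959
scene [  1.1 131.7] ang -0.000 iou 0.930
crop1.png
scene0.png
scene5.1.png
scene5.9.png
top0.png
top6.5.png
top7.0.png
top7.6.png
toplast.png
w1.png
```

```bash
python3 -m crank '[{"x":-0.6,"y":0.02,"z":0,"rx":0,"ry":0,"rz":0},{"x":-0.5,"y":0.02,"z":0,"rx":0,"ry":0,"rz":0},{"x":-0.2,"y":0,"z":0,"rx":0,"ry":0,"rz":0},{"x":-0.08,"y":0,"z":0,"rx":0,"ry":0,"rz":0},{"x":-0.08,"y":0,"z":0,"rx":0,"ry":0,"rz":0},{"x":-0.08,"y":0,"z":0,"rx":0,"ry":0,"rz":0},{"x":-0.08,"y":0,"z":0,"rx":0,"ry":0,"rz":0},{"x":-0.08,"y":0,"z":0,"rx":0,"ry":0,"rz":0},{"x":-0.08,"y":0,"z":0,"rx":0,"ry":0,"rz":0},{"x":-0.08,"y":0,"z":0,"rx":0,"ry":0,"rz":0},{"x":-0.08,"y":0,"z":0,"rx":0,"ry":0,"rz":0},{"x":-0.08,"y":0,"z":0,"rx":0,"ry":0,"rz":0},{"x":-0.08,"y":0,"z":0,"rx":0,"ry":0,"rz":0},{"x":-0.08,"y":0,"z":0,"rx":0,"ry":0,"rz":0},{"x":-0.08,"y":0,"z":0,"rx":0,"ry":0,"rz":0},{"x":0,"y":0,"z":0,"rx":0,"ry":0,"rz":0}]'
python3 -c "from st import *; tcp(); carton((0,.1,0),'top')"; ls pics
```

```text
t: 9.25
tool_pos: [0.5932, 0.1161, 0.0604]
tool_rot: [0.735, 0.679, -0.0, 0.0]
ft_force: [0.5, 1.1, 0.3]
opening: 0.75
t 9.2 tcp lane mm [  2.5 172.5] z 60.4 toolx-laney ang -0.000 tilt 0.001 F [0.5 1.1 0.3] op 0.75
top [ 1.1 97.3] ang -0.000 iou 0.797
scene [  1.7 100.7] ang -0.001 iou 0.954
crop1.png
scene0.png
scene5.1.png
scene5.9.png
top0.png
top6.5.png
top7.0.png
top7.6.png
top9.3.png
toplast.png
w1.png
```

```bash
python3 -m crank '[{"x":-0.1,"y":-0.005,"z":0,"rx":0,"ry":0,"rz":0},{"x":-0.1,"y":-0.005,"z":0,"rx":0,"ry":0,"rz":0},{"x":-0.1,"y":-0.005,"z":0,"rx":0,"ry":0,"rz":0},{"x":-0.1,"y":-0.005,"z":0,"rx":0,"ry":0,"rz":0},{"x":-0.1,"y":-0.005,"z":0,"rx":0,"ry":0,"rz":0},{"x":-0.1,"y":-0.005,"z":0,"rx":0,"ry":0,"rz":0},{"x":-0.1,"y":-0.005,"z":0,"rx":0,"ry":0,"rz":0},{"x":-0.1,"y":-0.005,"z":0,"rx":0,"ry":0,"rz":0},{"x":-0.1,"y":-0.005,"z":0,"rx":0,"ry":0,"rz":0},{"x":-0.1,"y":-0.005,"z":0,"rx":0,"ry":0,"rz":0},{"x":-0.1,"y":-0.005,"z":0,"rx":0,"ry":0,"rz":0},{"x":-0.1,"y":-0.005,"z":0,"rx":0,"ry":0,"rz":0},{"x":0,"y":0,"z":0,"rx":0,"ry":0,"rz":0}]'
python3 -c "from st import *; tcp(); carton((0,.052,0),'scene')"; ls pics
```

```text
t: 10.65
tool_pos: [0.5869, 0.0683, 0.0604]
tool_rot: [0.735, 0.679, -0.0, 0.0]
ft_force: [-0.3, 0.5, -0.1]
opening: 0.748
t 10.7 tcp lane mm [ -0.  124.3] z 60.4 toolx-laney ang -0.000 tilt 0.001 F [-0.3  0.5 -0.1] op 0.75
top [-0.8 50.2] ang -0.000 iou 0.641
scene [-1.5 52.2] ang -0.013 iou 0.965
crop1.png
scene0.png
scene10.8.png
scene5.1.png
scene5.9.png
top0.png
top6.5.png
top7.0.png
top7.6.png
top9.3.png
toplast.png
w1.png
```

```bash
python3 -m crank '[{"x":-0.1,"y":0,"z":0,"rx":0,"ry":0,"rz":0},{"x":-0.1,"y":0,"z":0,"rx":0,"ry":0,"rz":0},{"x":-0.1,"y":0,"z":0,"rx":0,"ry":0,"rz":0},{"x":-0.1,"y":0,"z":0,"rx":0,"ry":0,"rz":0},{"x":-0.1,"y":0,"z":0,"rx":0,"ry":0,"rz":0},{"x":-0.1,"y":0,"z":0,"rx":0,"ry":0,"rz":0},{"x":-0.1,"y":0,"z":0,"rx":0,"ry":0,"rz":0},{"x":-0.1,"y":0,"z":0,"rx":0,"ry":0,"rz":0},{"x":-0.1,"y":0,"z":0,"rx":0,"ry":0,"rz":0},{"x":-0.1,"y":0,"z":0,"rx":0,"ry":0,"rz":0},{"x":-0.1,"y":0,"z":0,"rx":0,"ry":0,"rz":0},{"x":-0.1,"y":0,"z":0,"rx":0,"ry":0,"rz":0},{"x":-0.1,"y":0,"z":0,"rx":0,"ry":0,"rz":0},{"x":-0.1,"y":0,"z":0,"rx":0,"ry":0,"rz":0},{"x":-0.1,"y":0,"z":0,"rx":0,"ry":0,"rz":0},{"x":0,"y":0,"z":0,"rx":0,"ry":0,"rz":0}]'
python3 -c "from st import *; tcp(); carton((0,-.008,0),'scene')"; ls pics/scene1*; cp pics/scene12* pics/s12.png
```

```text
t: 12.35
tool_pos: [0.5823, 0.0085, 0.0603]
tool_rot: [0.735, 0.679, -0.0, 0.0]
ft_force: [-0.5, 1.5, 0.3]
opening: 0.751
t 12.3 tcp lane mm [ 0.1 64.3] z 60.3 toolx-laney ang -0.000 tilt 0.001 F [-0.5  1.5  0.3] op 0.75
top [-0.8 -9.4] ang -0.024 iou 0.642
scene [-0.7 -8. ] ang -0.027 iou 0.903
pics/scene10.8.png
pics/scene12.4.png
```

View pics/s12.png

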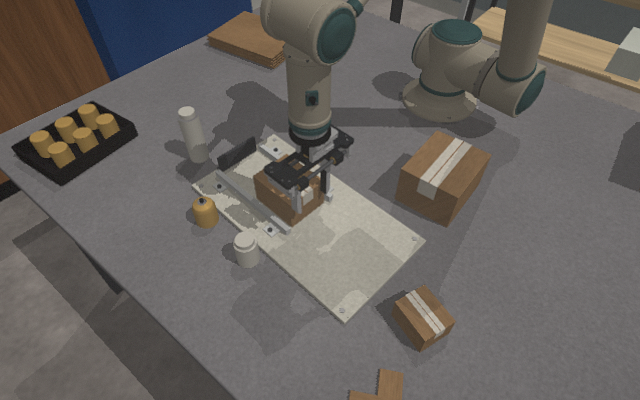

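The carton (about row 190, column 288) is between the rails and straight, and the gripper stays above them. I continue pushing.

```bash
python3 -m crank '[{"x":-0.1,"y":0,"z":0,"rx":0,"ry":0,"rz":0},{"x":-0.1,"y":0,"z":0,"rx":0,"ry":0,"rz":0},{"x":-0.1,"y":0,"z":0,"rx":0,"ry":0,"rz":0},{"x":-0.1,"y":0,"z":0,"rx":0,"ry":0,"rz":0},{"x":-0.1,"y":0,"z":0,"rx":0,"ry":0,"rz":0},{"x":-0.1,"y":0,"z":0,"rx":0,"ry":0,"rz":0},{"x":-0.1,"y":0,"z":0,"rx":0,"ry":0,"rz":0},{"x":-0.1,"y":0,"z":0,"rx":0,"ry":0,"rz":0},{"x":-0.1,"y":0,"z":0,"rx":0,"ry":0,"rz":0},{"x":-0.1,"y":0,"z":0,"rx":0,"ry":0,"rz":0},{"x":-0.1,"y":0,"z":0,"rx":0,"ry":0,"rz":0},{"x":-0.1,"y":0,"z":0,"rx":0,"ry":0,"rz":0},{"x":-0.1,"y":0,"z":0,"rx":0,"ry":0,"rz":0},{"x":-0.1,"y":0,"z":0,"rx":0,"ry":0,"rz":0},{"x":-0.1,"y":0,"z":0,"rx":0,"ry":0,"rz":0},{"x":-0.1,"y":0,"z":0,"rx":0,"ry":0,"rz":0},{"x":-0.1,"y":0,"z":0,"rx":0,"ry":0,"rz":0},{"x":-0.1,"y":0,"z":0,"rx":0,"ry":0,"rz":0},{"x":-0.1,"y":0,"z":0,"rx":0,"ry":0,"rz":0},{"x":0,"y":0,"z":0,"rx":0,"ry":0,"rz":0}]'
python3 -c "from st import *; tcp(); carton((0,-.084,0),'scene')"
```

```text
t: 14.45
tool_pos: [0.5763, -0.0673, 0.0603]
tool_rot: [0.735, 0.679, -0.0, 0.0]
ft_force: [1.1, 0.2, -0.1]
opening: 0.748
t 14.4 tcp lane mm [  0.  -11.7] z 60.3 toolx-laney ang -0.000 tilt 0.001 F [ 1.1  0.2 -0.1] op 0.75
top [  9.  -98.4] ang -0.268 iou 0.440
scene [ -0.5 -84.1] ang -0.008 iou 0.872
```

```bash
python3 -m crank '[{"x":-0.1,"y":0,"z":0,"rx":0,"ry":0,"rz":0},{"x":-0.1,"y":0,"z":0,"rx":0,"ry":0,"rz":0},{"x":-0.1,"y":0,"z":0,"rx":0,"ry":0,"rz":0},{"x":-0.1,"y":0,"z":0,"rx":0,"ry":0,"rz":0},{"x":-0.1,"y":0,"z":0,"rx":0,"ry":0,"rz":0},{"x":-0.1,"y":0,"z":0,"rx":0,"ry":0,"rz":0},{"x":-0.1,"y":0,"z":0,"rx":0,"ry":0,"rz":0},{"x":-0.1,"y":0,"z":0,"rx":0,"ry":0,"rz":0},{"x":-0.1,"y":0,"z":0,"rx":0,"ry":0,"rz":0},{"x":-0.04,"y":0,"z":0,"rx":0,"ry":0,"rz":0},{"x":-0.04,"y":0,"z":0,"rx":0,"ry":0,"rz":0},{"x":-0.04,"y":0,"z":0,"rx":0,"ry":0,"rz":0},{"x":0,"y":0,"z":0,"rx":0,"ry":0,"rz":0}]'
python3 -c "from st import *; tcp()"
for i in 1 2; do python3 -m crank '[{"x":-0.03,"y":0,"z":0,"rx":0,"ry":0,"rz":0},{"x":-0.03,"y":0,"z":0,"rx":0,"ry":0,"rz":0},{"x":0,"y":0,"z":0,"rx":0,"ry":0,"rz":0}]' >/dev/null;  python3 -c "from st import *; tcp()"; done
python3 -c "from st import *; carton((0,-.128,0),'scene')"
```

```text
t: 15.85
tool_pos: [0.5731, -0.1072, 0.0604]
tool_rot: [0.734, 0.679, -0.0, 0.0]
ft_force: [-0.2, 2.3, 0.4]
opening: 0.75
t 15.8 tcp lane mm [  0.1 -51.8] z 60.4 toolx-laney ang -0.000 tilt 0.000 F [-0.2  2.3  0.4] op 0.75
t 16.1 tcp lane mm [  0. -54.] z 60.3 toolx-laney ang -0.000 tilt 0.000 F [0.1 2.6 0.4] op 0.75
t 16.4 tcp lane mm [  0.1 -56.5] z 60.4 toolx-laney ang -0.000 tilt 0.000 F [0.1 3.2 1.1] op 0.75
top [ 32.3 -98.3] ang -0.596 iou 0.098
scene [  -1.1 -129.2] ang 0.000 iou 0.895
```

```bash

python3 -m crank '[{"x":-0.03,"y":0,"z":0,"rx":0,"ry":0,"rz":0},{"x":-0.02,"y":0,"z":0,"rx":0,"ry":0,"rz":0},{"x":0,"y":0,"z":0,"rx":0,"ry":0,"rz":0}]' >/dev/null;  python3 -c "from st import *; tcp(); carton((0,-.128,0),'scene')"
```

```text
t 16.9 tcp lane mm [  0.1 -57.7] z 60.4 toolx-laney ang -0.000 tilt 0.001 F [0.4 4.8 1.2] op 0.75
top [  39.1 -103.4] ang -0.593 iou 0.101
scene [  -1.2 -130.5] ang -0.001 iou 0.896
```

```bash

python3 -m crank '[{"x":-0.03,"y":0,"z":0,"rx":0,"ry":0,"rz":0},{"x":-0.02,"y":0,"z":0,"rx":0,"ry":0,"rz":0},{"x":0,"y":0,"z":0,"rx":0,"ry":0,"rz":0}]' >/dev/null;  python3 -c "from st import *; tcp()"
```

```text
t 17.2 tcp lane mm [ -0.  -57.7] z 60.4 toolx-laney ang -0.001 tilt 0.005 F [1.4 9.2 1.2] op 0.75
```

The TCP stalls at -57.7 mm while the force rises to 9 N, so the carton is against the stop. I back off, lift and check.

```bash
python3 -m crank '[{"x":0.2,"y":0,"z":0,"rx":0,"ry":0,"rz":0},{"x":0.5,"y":0,"z":0,"rx":0,"ry":0,"rz":0},{"x":0.8,"y":0,"z":0,"rx":0,"ry":0,"rz":0},{"x":0.8,"y":0,"z":-0.5,"rx":0,"ry":0,"rz":0},{"x":0.8,"y":0,"z":-0.8,"rx":0,"ry":0,"rz":0},{"x":0.8,"y":0,"z":-0.8,"rx":0,"ry":0,"rz":0},{"x":0.8,"y":0,"z":-0.8,"rx":0,"ry":0,"rz":0},{"x":0.8,"y":0,"z":-0.8,"rx":0,"ry":0,"rz":0},{"x":0.8,"y":0,"z":0,"rx":0,"ry":0,"rz":0},{"x":0.8,"y":0,"z":0,"rx":0,"ry":0,"rz":0},{"x":0,"y":0,"z":0,"rx":0,"ry":0,"rz":0},{"x":0,"y":0,"z":0,"rx":0,"ry":0,"rz":0}]'
python3 -c "
from st import *; tcp(); carton((0,-.13,0),'scene')
save(robot.capture('top')[125:250,205:460],'pics/end.png',3)
for t in ('tall_shade','short_shade','lamp_cap'): print(t,[np.round(x['at']).tolist() for x in robot.place_of('top',t)[:1]])"
```

```text
t: 18.45
tool_pos: [0.595, 0.1668, 0.2081]
tool_rot: [0.734, 0.679, -0.001, 0.001]
ft_force: [0.5, -0.5, -1.6]
opening: 0.754
t 18.4 tcp lane mm [  0.3 223.1] z 208.1 toolx-laney ang 0.001 tilt 0.003 F [ 0.5 -0.5 -1.6] op 0.75
top [  -0.8 -130.3] ang 0.001 iou 0.972
scene [  -1.3 -130.8] ang -0.008 iou 0.980
tall_shade [[168.0, 446.0]]
short_shade [[126.0, 318.0]]
lamp_cap [[127.0, 368.0]]
```

View pics/end.png

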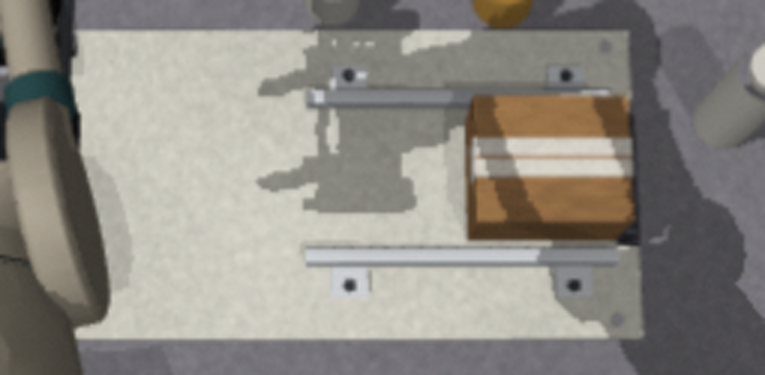

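The crop shows the carton square against the stop (crop px about x 470–635, y 95–240) between both rails, with the arm clear.

```bash
python3 -c "from cell import robot; print(robot.sign_off())"
```

```text
the job is handed in; nothing more can be done
None
```

The carton is home against the end stop and I handed the job in at about 18.7 s of the 64 s allowed. I squared it up in the infeed area with the two half-open fingers, backed off to re-centre, then pushed it down the lane with the fingertips kept about 11 mm above the rail tops.

**Final checks:**
- **Carton position:** both cameras put it at lane x about -1 mm and y about -130.5 mm, turned less than 0.01 rad. Home is y -130 mm.
- **Against the stop:** the tool stalled while the push force rose to 9 N, so the carton reached the stop. I saw no sideways force that would suggest a rail was touched.
- **Let go:** the gripper is clear, with the tool about 208 mm above the table and well behind the carton.

**Checks that disagreed or are weak:**
- **Top camera while pushing:** with the arm in the way, its fits were clearly wrong, so I relied on the scene camera then. The two agreed again once the arm had backed off.
- **Lamp parts:** the network placed them 1 to 5 pixels (up to about 12 mm) from its first readings. I took this for its own scatter, because the arm never worked near them, but I did not measure their positions separately.

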